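# Projector lens from the drawer into the V-block, held down for a focus check

## Task

Pull the top drawer of the small maple drawer unit open, take the projector lens out of it and seat it in the V-block of the lens bench, its wide front end towards the focusing screen and its plain barrel centred over the V. Finish while holding it there: keep a hand on the lens and keep it pressed down gently but firmly, with a steady push of about 10 N, so that it bears evenly on both V faces while the focus is read; do not let go at the end, and leave the stapler, tape dispenser, lens cap and note block where they are.

Things in the scene. Friction and masses are not known exactly. Their poses are not given: they have to be found in the camera images.
- top_drawer (a joint): top drawer of a maple two-drawer unit (220 mm wide, 270 deep, 166 high, fixed on the counter): 0 = shut, up to 0.180 m at its stop; slides out along -x of top_drawer_handle at a pull of 2 to 4 N and stays where it is left; starts shut. Its inner floor is 42 mm below the handle's middle, its side walls 4 mm below
- top_drawer_handle (a point): middle of the top drawer's steel bar handle, moving with it. x points into the unit, z up. The bar is level, 10 mm thick, 110 mm long along y, on legs 42 mm either side of this point; its axis is 40 mm in front of the drawer front's outer face (35 mm free behind the bar) and 30 mm below the unit's top. The front is 16 mm thick, its top edge 26 mm above this point
- lens: projector lens, 0.22 to 0.39 kg, 122 mm long. Black plain barrel 46 mm diameter, 92 long, thin orange line round its middle; at the front (+y) a bell 54 diameter, 16 long, with a bright ring; at the rear a silver neck 38 diameter, 14 long. Origin: on the optical axis, mid-barrel; y = optical axis towards the front, may be rolled about y. Starts in the top drawer
- lens_front (a point): centre of the lens's front face, 62 mm from lens along its +y. In the drawer the lens lies level across it, front to +y of top_drawer_handle, axis 125 mm behind the bar and 12 mm lower, 30 mm above the drawer floor, in a cradle of two foam bars 10 mm high, 60 long along y, outer edges 20 mm either side of the lens axis
- v_seat (a point): where lens lies when seated: mid V-block, 76 mm above the counter. y runs along the V and rail towards the focusing screen, z up. Bench fixed; rail 56 mm wide, 390 long. The illuminator (50 mm wide, top 25 mm above this point) begins 115 mm along -y, the screen (94 mm wide, top 46 mm above this point) 152 mm along +y
- v_face_near: the V's -x side: two steel seat faces at 45 degrees facing up and +x of v_seat, one on each of the block's two webs; the webs are 13 mm long, 22 to 35 mm along +y and -y from v_seat, their tops 10 mm below it and 64 mm wide. Between them is a 44 mm slot, its floor 36 mm below v_seat: room for fingers on mid-barrel. Origin: on the counter under v_seat
- v_face_far: the V's +x side: the other two seat faces, facing up and -x of v_seat, making a 90 degree V open upward; rigid ground steel, polished and slippery (friction about 0.2), fixed. Same origin. Of a downward load on the lens each side takes about 0.7; a sideways push loads one side and frees the other
- stapler: black desk stapler, 38 x 135 x 53 mm (x, y, z), loose, on the counter on the robot's side of the bench; origin under its centre
- tape_dispenser: black desk tape dispenser with a cream roll, 55 x 130 x 82 mm, loose, behind the bench; origin under its centre
- lens_cap: black round lens cap, 62 mm diameter, 10 mm thick, loose, on the counter behind the bench; origin under its centre
- note_block: yellow block of notes, 76 x 76 x 26 mm, loose, on top of the drawer unit; origin under its centre

How it is judged (in metres and radians):
On the way, in this order (a step that is already met when the one before it is completed fails the run):
1. the top drawer is pulled open by 110 mm or more (value of joint top_drawer above 0.11 m), for 0.2 s.
2. the lens is held by the fingers, lifted out of the drawer (contact force between lens and the fingers above 1 N and height (world z) of lens above 0.18 m), for 0.1 s.
At the end, for the whole second after the job is handed in: The lens lies in the V: axis within 3 mm and 0.06 rad of the seat axis, front to the screen, mid-barrel within 10 mm of the V's middle; the fingers hold or press it (over 2 N) so that each V face carries 3.5 to 25 N (a 10 N push gives about 9), at rest through the last second (x of lens in the frame of v_seat between -0.003 and 0.003 m and z of lens in the frame of v_seat between -0.003 and 0.003 m and y of lens in the frame of v_seat between -0.01 and 0.01 m and y of lens_front in the frame of v_seat above 0.04 m and angle between the y axis of lens and the y axis of v_seat, either way round below 0.06 rad and contact force between lens and v_face_near between 3.5 and 25 N and contact force between lens and v_face_far between 3.5 and 25 N and contact force between lens and the fingers above 2 N and linear speed of lens below 0.02 m/s); the arm keeps its last pose, push and grip.
It fails at once if the stapler is shifted by more than 30 mm (distance of stapler from where it was at the start of the episode above 0.03 m).
It fails at once if the tape dispenser is shifted by more than 30 mm (distance of tape_dispenser from where it was at the start of the episode above 0.03 m).
It fails at once if the lens cap is shifted by more than 30 mm (distance of lens_cap from where it was at the start of the episode above 0.03 m).
It fails at once if the note block is shifted by more than 30 mm (distance of note_block from where it was at the start of the episode above 0.03 m).
It fails at once if the lens is forced into the V with more than 50 N on a face (contact force between lens and v_face_near above 50 N or contact force between lens and v_face_far above 50 N).
It also fails if it takes over 56 s, if anything falls off the work surface, if the arm or the gripper's body presses on something with over 40 N, if the wrist force passes 120 N, or if a joint passes its speed limit or range.

## Robot

A 6-joint arm with a two-finger parallel gripper is mounted at the origin on the work surface. World frame = base frame: x ahead of the robot, y to its left, z up, the work surface at z = 0. Lengths are in mm, angles in degrees, forces in N, time in s.
With the tool pointing down it reaches from about 300 to 850 mm from the base axis. Payload 4.2 kg.
Tool frame: the origin (TCP) lies midway between the tips of the shut fingers; the grasp point (between the pads) lies 19 mm behind it; z points along the fingers, y is the line along which they close (so a half turn about z gives the same grasp; the last joint's range is limited). The gripper opens to 91 mm and grips with 3 to 60 N. Pads are 32 mm wide; open, the fingers measure 118 mm over their backs; the gripper's body (76 mm by 178 mm) begins 60 mm behind the grasp point.
Start: joints at [65.947, 18.312, 89.639, -0, 72.044, -1.146], TCP at [223.813, 529.67, 213.976] pointing down, gripper open.
Joint ranges: [-177.97, 177.97], [-48.28, 115.42], [12.27, 149.76], [-77.06, 257.06], [2.81, 150.46], [-146.56, 146.56]. Speed limits (degrees/s): [147.25, 147.25, 180, 180, 180, 180].

## Interface

Orientations are given as [roll, pitch, yaw] about the fixed x, y, z axes, in that order (R = Rz(yaw) Ry(pitch) Rx(roll)).
In Python, from workcell import env gives the robot as it stands.
- The arm moves only by the shell command python3 -m jog 'ROWS' [FORCE]. ROWS is a JSON object of lists of equal length, an entry for each row: "jaw": the finger opening in mm, from 0 to 91.2; "slide": the shift along the tool's x, y, z in units of 30 mm (1.0 is 30 mm), a list of three; "spin": the turn about the tool's z in units of 8 degrees (1.0 is 8 degrees). In form: {"jaw": [jaw, ...], "slide": [[dx, dy, dz], ...], "spin": [spin, ...]}. A call has 1 to 10 rows; each row shifts and turns the commanded pose from where the row before left it, along the tool's axes as they then stand; what a row does not reach is not made up. A row lasts 1/10 s, in which the tool goes at most 50 mm and 8.59 degrees, less where a joint would pass 70% of its speed; a pose out of reach is approached as far as the arm can. A call is refused whole if a number of a shift passes 1 or a number of a turn 1, either way. A call with a gripper value outside its range is refused whole. The fingers move at their own pace and stop on an object; FORCE is the grip in N (left out, the last holds). Time passes only in rows, so rows that do not move let the fingers close. It gives the time, the measured TCP pose, the force, the opening and the grip force at its end, in the units of the state.
- env.state(): the state, without advancing time (a new reading comes with each control period).
- env.grab_frame(name): name is "side" or "top" or "wrist"; returns the picture (480x640x3 uint8, red, green, blue); there is no depth.
- env.camera_model(name): a dict with "fx", "fy", "cx", "cy" (pixels), "camera_from_world" (4x4, takes a point from world to camera coordinates). Camera axes: x right, y up, looking along -z (the intrinsics and any distortion apply to the point x, -y, -z); pixel columns grow to the right and rows downward; lengths in mm; the calibration is good to about 2 mm. A picture is of the moment at which its call begins: read the wrist's pose just before it. camera_model takes no time and is no camera call; for the wrist camera it gives the pose at the moment of the call.
- env.job_done(): hands the job in; it is judged then, once.
The state is a dict: "time_s": time; "qpos": joint angles; "qvel": joint speeds; "effort": joint torques, N m; "ee_pos": TCP position; "ee_rot": TCP orientation; "force": force on the tool from outside, world axes, zero at the start; "torque": the same for the moment, N m; "gripper_width": finger opening in mm; "gripper_force": force on a finger pad.
Only numpy, scipy, OpenCV 4.12 (cv2) and the standard library are available. Lean on these libraries where they do the work, as an engineer would, in place of code of your own. Each camera call takes 0.05 s, during which the arm holds its last target. There are 200 camera calls.

## Working session

There is one attempt and no reset: what is moved stays moved. The work goes in short steps, Python scripts to look and compute and a shell command to move; the robot and the scene stay as the last step left them, time stands still between calls to the robot, and variables do not carry over. Pictures are saved under pics/ and viewed, at most 10 in all, crops included, and the job is handed in when it is done.

```bash
ls; mkdir -p pics; python3 - <<'E'
from workcell import env
import cv2, numpy as np
np.set_printoptions(suppress=True,precision=3)
print(env.state())
for n in ("side","top"):
    im=env.grab_frame(n); cv2.imwrite(f"pics/{n}0.png",im[:,:,::-1]); 
for n in ("side","top","wrist"):
    print(n,{k:np.array(v) for k,v in env.camera_model(n).items()})
E
```

```text
pics
{'time_s': 0.0, 'qpos': array([65.946, 18.353, 89.707,  0.   , 72.043, -1.146]), 'qvel': array([-0.04 ,  0.129, -0.039, -0.038, -0.002, -0.059]), 'effort': array([ -0.001, -41.246, -23.197,   0.073,   0.046,  -0.   ]), 'ee_pos': array([223.611, 529.188, 213.1  ]), 'ee_rot': array([-179.897,   -0.002,  157.092]), 'force': array([ 0.369,  0.322, -0.12 ]), 'torque': array([ 0.016, -0.022, -0.034]), 'gripper_force': 0.0, 'gripper_width': 91.33071338466853}
side {'fx': array(439.798), 'fy': array(439.798), 'cx': array(317.192), 'cy': array(239.515), 'camera_from_world': array([[   0.911,   -0.412,   -0.017, -528.277],
       [   0.212,    0.435,    0.875, -219.697],
       [  -0.353,   -0.801,    0.484, -818.47 ],
       [   0.   ,    0.   ,    0.   ,    1.   ]])}
top {'fx': array(496.068), 'fy': array(496.068), 'cx': array(315.3), 'cy': array(228.2), 'camera_from_world': array([[   -0.036,    -0.999,    -0.005,    35.269],
       [    0.974,    -0.036,     0.224,  -597.74 ],
       [   -0.224,     0.003,     0.975, -1051.802],
       [    0.   ,     0.   ,     0.   ,     1.   ]])}
wrist {'fx': array(429.66), 'fy': array(429.66), 'cx': array(313.622), 'cy': array(239.665), 'camera_from_world': array([[   0.39 ,    0.921,   -0.002, -573.264],
       [  -0.879,    0.371,   -0.298,   34.596],
       [  -0.274,    0.118,    0.954, -393.669],
       [   0.   ,    0.   ,    0.   ,    1.   ]])}
```

View pics/top0.png

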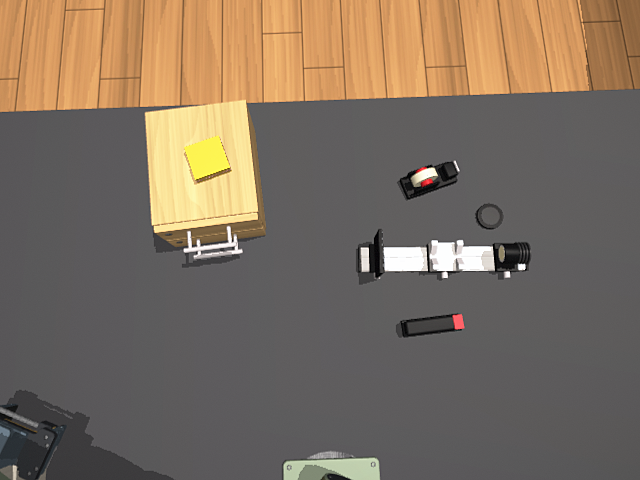

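View pics/side0.png

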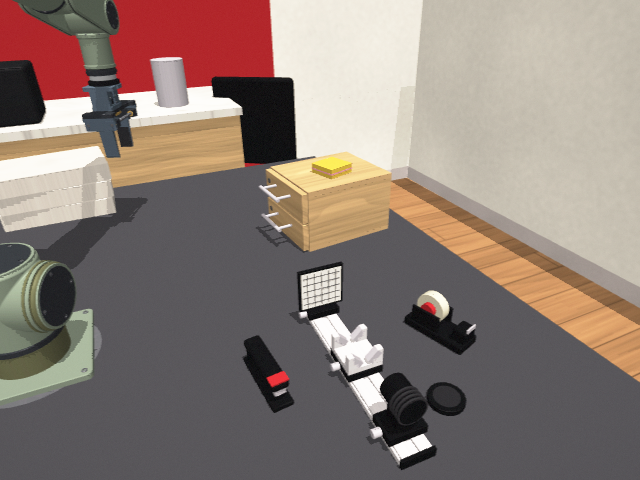

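The top view shows the unit's top with corners near (145,112), (246,101), (258,213), (152,226), the two handle bars at about rows 246 and 254, and the bench along row 258 with the screen on the left (+y). The side view shows the V-block near (357,350). I'll zoom in to get measurements.

```bash
python3 - <<'E'
import cv2, numpy as np
t=cv2.imread("pics/top0.png"); s=cv2.imread("pics/side0.png")
def crop(im,x,y,w,h,k):
    c=cv2.resize(im[y:y+h,x:x+w],None,fx=k,fy=k,interpolation=cv2.INTER_CUBIC)
    for i in range(0,w,10):
        cv2.line(c,(i*k,0),(i*k,6 if i%50 else 14),(0,0,255),1)
        if i%20==0: cv2.putText(c,str(x+i),(i*k,22),0,.35,(0,0,255),1)
    for j in range(0,h,10):
        cv2.line(c,(0,j*k),(6,j*k),(0,0,255),1)
        if j%20==0: cv2.putText(c,str(y+j),(8,j*k+5),0,.35,(0,0,255),1)
    return c
a=crop(t,350,220,190,65,4); b=crop(t,140,200,140,70,4)
o=np.zeros((a.shape[0]+b.shape[0],760,3),np.uint8); o[:a.shape[0]]=a; o[a.shape[0]:,:560]=b
cv2.imwrite("pics/z1.png",o)
a=crop(s,255,165,90,70,4); b=crop(s,295,255,150,145,4)
o=np.zeros((580,960,3),np.uint8); o[:,:600]=b;o[:280,600:960]=a
cv2.imwrite("pics/z2.png",o[:,:800+0])
E
```

```text
(no output)
```

View pics/z1.png

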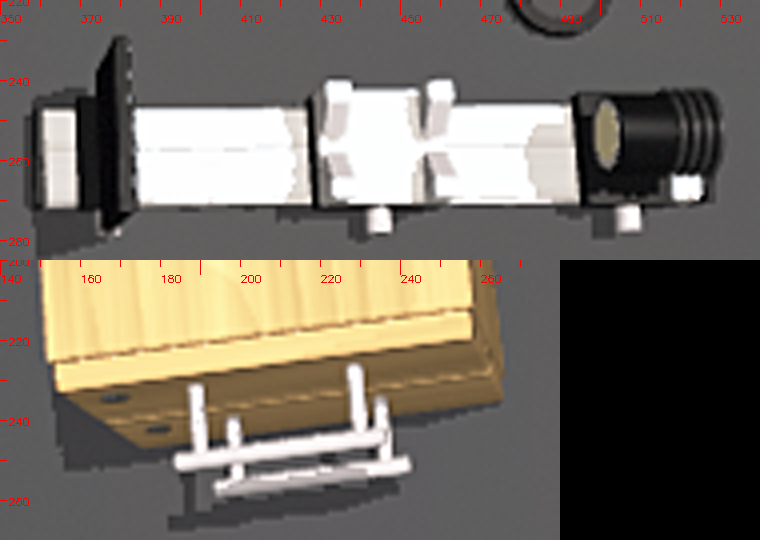

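View pics/z2.png

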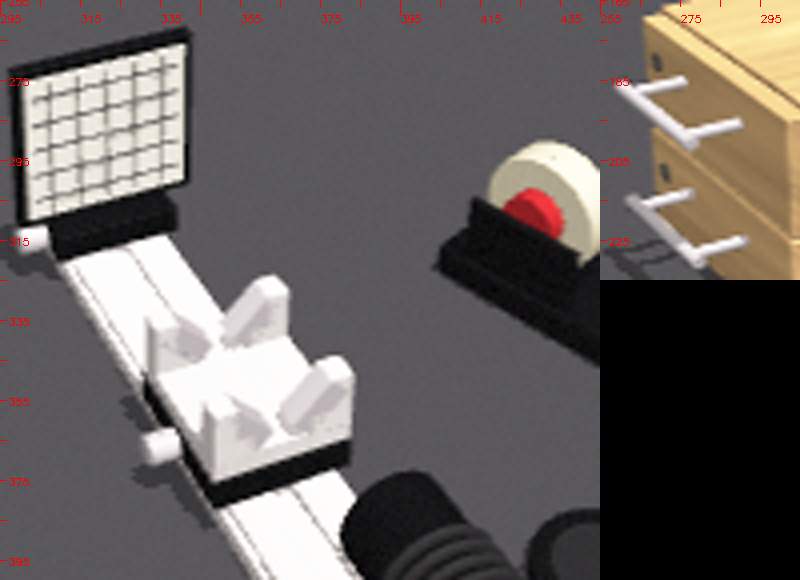

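The top crop puts the upper handle bar's ends at (184.5,250.7) and (236.7,244.2). The web tops' far corners are at (431.7,240), (438,240), (457,240) and (463.5,240). In the side crop the bar ends are about (259.3,188) and (278,201). I'll triangulate the handle and the seat from these.

```bash
cat > h.py <<'E'
import numpy as np, cv2
from workcell import env
from scipy.optimize import least_squares
np.set_printoptions(suppress=True,precision=2)
def proj(cm,P):
    P=np.atleast_2d(P); T=np.array(cm["camera_from_world"]); c=P@T[:3,:3].T+T[:3,3]
    return np.c_[cm["cx"]+cm["fx"]*c[:,0]/-c[:,2], cm["cy"]-cm["fy"]*c[:,1]/-c[:,2]]
def onz(cm,uv,z):
    T=np.array(cm["camera_from_world"]); R=T[:3,:3]; o=-R.T@T[:3,3]
    d=R.T@np.array([(uv[0]-cm["cx"])/cm["fx"],-(uv[1]-cm["cy"])/cm["fy"],-1]); return o+d*(z-o[2])/d[2]
def loc2w(p,L): # p=x,y,yaw(rad); L local pts with absolute z
    c,s=np.cos(p[2]),np.sin(p[2]); L=np.atleast_2d(np.array(L,float))
    return np.c_[p[0]+c*L[:,0]-s*L[:,1],p[1]+s*L[:,0]+c*L[:,1],L[:,2]]
E
python3 - <<'E'
from h import *
t,s=env.camera_model("top"),env.camera_model("side")
print("handle ends top",onz(t,(184.5,250.7),136),onz(t,(236.7,244.2),136))
print("handle ends side",onz(s,(259.3,188),136),onz(s,(278,201.2),136))
# unit top corners z=166 
for p in [(145,112),(246,101),(258.5,219.5),(154,232)]: print("unit",onz(t,p,166))
L=[(32,35,66),(32,22,66),(32,-22,66),(32,-35,66),(-32,-35,66)]
uv=np.array([(431.75,240),(438,240),(457,240),(463.6,240),(463.5,270.2)])
r=least_squares(lambda p:(proj(t,loc2w(p,L))-uv).ravel(),[500,-200,0]); print("seat",r.x,np.degrees(r.x[2]),r.fun)
p=r.x
print("side pred",proj(s,loc2w(p,[(22.5,-35,66),(32,-35,66),(32,-22,66),(-32,-35,66),(-32,35,66),(32,35,66)])))
for q in [(135/4+350,220+108/4),(570/4+350,220+104.5/4),(135/4+350,220+205/4),(570/4+350,220+205/4)]: print("rail",onz(t,q,20))
for q in [(402,334),(464,330),(401,322)]:print("stapler",onz(t,q,50))
for q in [(185,148),(220,137),(230,171),(195,181)]:print("note",onz(t,q,192))
E
```

```text
handle ends top [544.84 289.36 136.  ] [554.66 179.87 136.  ]
handle ends side [540.71 282.16 136.  ] [556.05 178.51 136.  ]
unit [849.01 374.34 166.  ]
unit [866.57 154.56 166.  ]
unit [598.87 130.06 166.  ]
unit [580.45 344.94 166.  ]
seat [ 528.3  -279.78   -0.08] -4.401310362025098 [ 0.11 -0.34 -0.34 -0.12  0.32  0.64 -0.47  0.87  0.38 -1.03]
side pred [[377.87 350.43]
 [383.03 348.99]
 [379.45 343.93]
 [347.52 358.92]
 [331.6  331.91]
 [364.88 323.34]]
rail [ 558.65 -144.84   20.  ]
rail [ 551.32 -398.22   20.  ]
rail [ 501.83 -141.04   20.  ]
rail [ 492.6 -391.4   20. ]
stapler [ 358.65 -167.47   50.  ]
stapler [ 362.29 -303.51   50.  ]
stapler [ 384.46 -167.21   50.  ]
note [751.29 278.36 192.  ]
note [773.03 205.7  192.  ]
note [697.27 184.61 192.  ]
note [678.4  256.24 192.  ]
```

```bash
python3 -m jog '{"jaw":[40,40,40,40,40,40,40,40,40],"slide":[[0,0,0],[0,0,0],[0,0,0],[0,0,0],[0,0,0],[0,0,0],[0,0,0],[0,0,0],[0,0,0]],"spin":[0.97,0.97,0.97,0.97,0.97,0.97,0.97,0.97,0]}' 30; python3 -m jog '{"jaw":[40,40,40,40,40,40,40,40,40,40],"slide":[[-0.8,0.7,0],[-1,0.9,0],[-1,0.9,0],[-1,0.9,0],[-1,0.9,0],[-1,0.9,0],[-1,0.9,0],[-1,0.9,0],[-1,0.9,0],[-0.5,0.5,0]],"spin":[0,0,0,0,0,0,0,0,0,0]}'; python3 -m jog '{"jaw":[40],"slide":[[0,0,0]],"spin":[0]}'
python3 - <<'E'
from h import *
for n in ("wrist",):
    m=env.camera_model(n); print(env.state()["ee_pos"],env.state()["ee_rot"],env.state()["qpos"])
    im=env.grab_frame(n); cv2.imwrite("pics/w1.png",im[:,:,::-1])
    print(proj(m,[(544.84,289.36,136),(554.66,179.87,136)]))
E
```

```text
time_s: 1.0
ee_pos: [223.7, 529.4, 213.5]
ee_rot: [-180.0, 0.0, 95.0]
force: [-0.3, -0.4, 0.1]
gripper_width: 40.1
gripper_force: 0.0
time_s: 2.0
ee_pos: [501.0, 271.4, 213.6]
ee_rot: [180.0, 0.1, 95.1]
force: [-0.6, 0.6, 0.3]
gripper_width: 39.8
gripper_force: 0.0
time_s: 2.1
ee_pos: [501.1, 271.7, 213.5]
ee_rot: [180.0, 0.0, 95.0]
force: [-1.3, 0.4, -0.9]
gripper_width: 40.4
gripper_force: 0.0
[501.09 271.74 213.5 ] [179.99   0.04  94.96] [27.34 17.89 90.34 -0.04 71.79 22.39]
[[388.04 227.1 ]
 [380.2  383.1 ]]
```

View pics/w1.png

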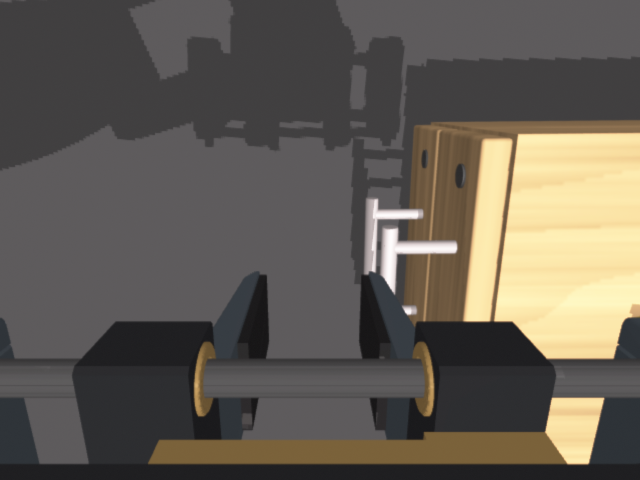

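The wrist image shows the bar end at (390,227), 2 px from the predicted (388,227). The handle estimate is good to about 1.5 mm.

```bash
python3 -m jog '{"jaw":[40,40,40,40,40,40,40,40,40],"slide":[[-0.7,0.77,0],[-0.67,0.76,0],[0,0,0],[0,0,0.8],[0,0,0.8],[0,0,0.8],[0,0,0.7],[0,0,0],[0,0,0]],"spin":[0,0,0,0,0,0,0,0,0]}'; python3 -m jog '{"jaw":[0,0,0,0,0,0,0],"slide":[[0,0,0],[0,0,0],[0,0,0],[0,0,0],[0,0,0],[0,0,0],[0,0,0]],"spin":[0,0,0,0,0,0,0]}' 20
```

```text
time_s: 3.05
ee_pos: [547.8, 237.9, 121.3]
ee_rot: [-180.0, -0.0, 95.1]
force: [0.1, -0.6, 0.6]
gripper_width: 39.8
gripper_force: 0.0
time_s: 3.75
ee_pos: [549.3, 237.0, 121.7]
ee_rot: [179.9, -0.0, 95.0]
force: [0.3, 0.3, 3.7]
gripper_width: 9.4
gripper_force: 20.0
```

```bash
python3 -m jog '{"jaw":[0,0,0,0,0,0,0,0,0,0],"slide":[[0,-0.2,0],[0,-0.4,0],[0,-0.6,0],[0,-0.7,0],[0,-0.8,0],[0,-0.8,0],[0,-0.8,0],[0,-0.6,0],[0,-0.4,0],[0,-0.2,0]],"spin":[0,0,0,0,0,0,0,0,0,0]}'; python3 -m jog '{"jaw":[0,0,0,30,30,30,30],"slide":[[0,0,0],[0,0,0],[0,0,0],[0,0,0],[0,0,0],[0,0,0],[0,0,0]],"spin":[0,0,0,0,0,0,0]}'
```

```text
time_s: 4.75
ee_pos: [382.4, 220.9, 121.6]
ee_rot: [-180.0, 0.1, 95.1]
force: [2.3, -5.6, 7.5]
gripper_width: 9.4
gripper_force: 20.0
time_s: 5.45
ee_pos: [383.5, 222.2, 120.5]
ee_rot: [-179.9, 0.0, 95.0]
force: [-0.3, -0.2, -0.2]
gripper_width: 29.7
gripper_force: 0.0
```

```bash
python3 -m jog '{"jaw":[40,60,80,80,80,80,80,80,80,80],"slide":[[0,0,-0.7],[0,0,-0.9],[0,0,-0.9],[0,0,-0.9],[0,0,-0.6],[0,0.5,0],[0,0.8,0],[0,0.5,0],[0,0,0],[0,0,0]],"spin":[0,0,0,0,0,0,0,0,0,0]}'; python3 - <<'E'
from h import *
m=env.camera_model("wrist"); print(env.state()["ee_pos"],env.state()["ee_rot"])
im=env.grab_frame("wrist"); cv2.imwrite("pics/w2.png",im[:,:,::-1])
print(proj(m,loc2w((507,230.6,np.radians(5.1)),[(0,0,124),(0,0,147),(0,62,124),(0,-60,124),(0,-46,147),(0,46,147)])))
E
```

```text
time_s: 6.45
ee_pos: [437.5, 226.8, 239.7]
ee_rot: [-179.8, 0.0, 95.0]
force: [0.5, -0.5, -0.1]
gripper_width: 79.9
gripper_force: 0.0
[437.53 226.82 239.67] [-179.83    0.05   94.98]
[[413.31 234.38]
 [421.11 244.59]
 [419.62 143.64]
 [407.89 312.11]
 [416.22 309.05]
 [426.51 173.43]]
```

View pics/w2.png

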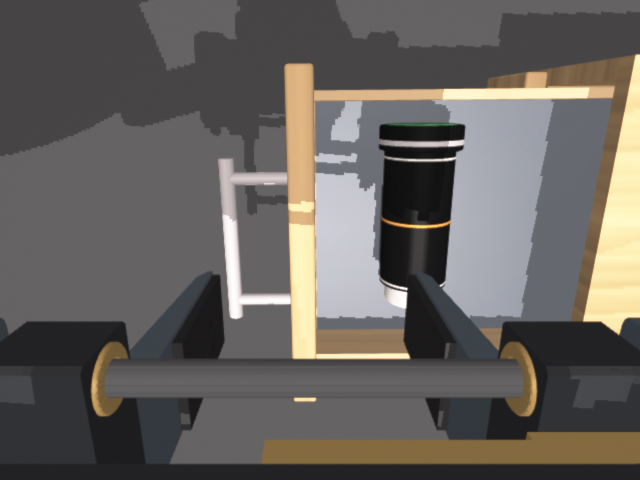

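The wrist image shows the drawer open with the lens lying in it. Its orange line is at (416,225), the front (bell) end is at the top (+y), and the silver neck is at (400,295). The line is about 20 px further to +y than I assumed.

```bash
python3 - <<'E'
from h import *
m=env.camera_model("wrist")
print("line",onz(m,(416.3,225),147), onz(m,(420,171),147)); 
print("handle",onz(m,(227,160),136),onz(m,(236,318),136))
c=np.array([381,221]);
# fit lens: silhouette centre col at line, line position
P=onz(m,(416.3,225),147); s=env.state(); d=P[:2]-s["ee_pos"][:2]; print(s["ee_pos"],s["ee_rot"])
y=np.radians(s["ee_rot"][2]); print("tool dx,dy units",(d@[np.cos(y),np.sin(y)])/30,(d@[np.sin(y),-np.cos(y)])/30)
def sil(p): # silhouette cols at mid barrel
    a=np.linspace(0,2*np.pi,200); L=np.c_[23*np.cos(a),0*a,124+23*np.sin(a)]; q=proj(m,loc2w(p,L)); return q.min(0),q.max(0)
for x in (504,507,510): print(x,sil((x,243,np.radians(5.1))))
E
```

```text
line [501.69 243.31 147.  ] [498.53 277.57 147.  ]
handle [378.08 272.46 136.  ] [387.44 161.26 136.  ]
[437.24 226.85 239.98] [-179.86    0.04   95.  ]
tool dx,dy units 0.35926980873754366 2.187812143457845
504 (array([378.31, 209.14]), array([446.77, 225.77]))
507 (array([382.58, 209.49]), array([451.16, 226.16]))
510 (array([386.84, 209.83]), array([455.55, 226.56]))
```

```bash
python3 -m jog '{"jaw":[75,75,75,75,75,75,75,75,75,75],"slide":[[0.11,0.8,0],[0.11,0.8,0],[0.1,0.75,0],[0,0,0.2],[0,0,0.8],[0,0,0.9],[0,0,0.9],[0,0,0.8],[0,0,0.6],[0,0,0.3]],"spin":[0,0,0,0,0,0,0,0,0,0]}'; python3 -m jog '{"jaw":[75,0,0,0,0,0,0,0],"slide":[[0,0,0],[0,0,0],[0,0,0],[0,0,0],[0,0,0],[0,0,0],[0,0,0],[0,0,0]],"spin":[0,0,0,0,0,0,0,0]}' 25; python3 -m jog '{"jaw":[0,0,0],"slide":[[0,0,0],[0,0,0],[0,0,0]],"spin":[0,0,0]}' 25
```

```text
time_s: 7.5
ee_pos: [504.6, 242.1, 104.1]
ee_rot: [-179.7, 0.1, 95.0]
force: [0.0, -0.1, 0.2]
gripper_width: 75.1
gripper_force: 0.0
time_s: 8.3
ee_pos: [507.5, 243.0, 106.5]
ee_rot: [180.0, -0.0, 95.0]
force: [-0.7, -0.0, 4.9]
gripper_width: 45.4
gripper_force: 25.0
time_s: 8.6
ee_pos: [507.7, 243.0, 106.5]
ee_rot: [179.9, -0.0, 95.0]
force: [-1.7, 0.4, 4.9]
gripper_width: 45.6
gripper_force: 25.0
```

```bash
python3 -m jog '{"jaw":[0,0,0,0,0,0,0,0,0],"slide":[[0,0,-0.2],[0,0,-0.5],[0,0,-0.8],[0,0,-0.8],[0,0,-0.8],[0,0,-0.8],[0,0,-0.5],[0,0,0],[0,0,0]],"spin":[0,0,0,0,0,0,0,0,0]}' 35; python3 - <<'E'
from h import *
t=env.camera_model("top"); s=env.state(); print(s["ee_pos"],s["ee_rot"],s["force"],s["torque"],s["qpos"])
# seat with yaw fixed -1.9
L=[(32,35,66),(32,22,66),(32,-22,66),(32,-35,66),(-32,-35,66)]
uv=np.array([(431.75,240),(438,240),(457,240),(463.6,240),(463.5,270.2)])
r=least_squares(lambda p:(proj(t,loc2w([p[0],p[1],np.radians(-1.9)],L))-uv).ravel(),[500,-200]); print("seat",r.x,r.fun)
E
```

```text
time_s: 9.5
ee_pos: [507.0, 242.5, 236.9]
ee_rot: [-179.9, 0.0, 95.0]
force: [0.1, -0.5, -4.6]
gripper_width: 45.3
gripper_force: 35.0
[506.95 242.54 236.88] [-179.92    0.04   95.01] [ 0.14 -0.47 -4.56] [-0.15  0.05 -0.03] [24.4  16.41 89.05 -0.01 74.63 19.39]
seat [ 527.94 -280.59] [-0.12  0.46 -0.57  0.43  0.05  0.36 -0.75  0.33  1.36 -1.55]
```

```bash
python3 -m jog '{"jaw":[0,0,0,0,0,0,0,0,0,0],"slide":[[0,0,-0.2],[0,0,-0.1],[-0.4,0,0],[-0.8,0.1,0],[-1,0.1,0],[-1,0.1,0],[-1,0.1,0],[-1,0.1,0],[-1,0.1,0],[-1,0.1,0]],"spin":[0.43,0.43,0,0,0,0,0,0,0,0]}'; python3 -m jog '{"jaw":[0,0,0,0,0,0,0,0,0,0],"slide":[[-1,0.1,0],[-1,0.1,0],[-1,0.1,0],[-1,0.1,0],[-1,0.1,0],[-1,0.1,0],[-1,0.06,0],[-1,0,0],[-1,0,0],[-1,0,0]],"spin":[0,0,0,0,0,0,0,0,0,0]}';  python3 -m jog '{"jaw":[0,0,0,0,0,0],"slide":[[-1,0,0],[-0.8,0,0],[-0.6,0,0],[-0.4,0,0],[0,0,0],[0,0,0]],"spin":[0,0,0,0,0,0]}'; python3 - <<'E'
from h import *
m=env.camera_model("wrist"); s=env.state(); print(s["ee_pos"],s["ee_rot"])
im=env.grab_frame("wrist"); cv2.imwrite("pics/w3.png",im[:,:,::-1])
p=(528,-280.6,np.radians(-1.9))
print(proj(m,loc2w(p,[(sx,y,66) for y in (35,22,-22,-35) for sx in (-32,-22.5,22.5,32)])))
E
```

```text
time_s: 10.5
ee_pos: [520.2, 24.2, 245.5]
ee_rot: [-179.8, 0.0, 88.2]
force: [0.3, 0.5, -3.9]
gripper_width: 45.0
gripper_force: 35.0
time_s: 11.5
ee_pos: [529.8, -275.8, 245.3]
ee_rot: [-179.8, -0.1, 88.2]
force: [-0.7, 0.8, -2.8]
gripper_width: 45.6
gripper_force: 35.0
time_s: 12.1
ee_pos: [528.4, -357.4, 246.6]
ee_rot: [-180.0, -0.1, 88.2]
force: [0.3, 0.3, -3.2]
gripper_width: 45.7
gripper_force: 35.0
[ 528.43 -357.43  246.55] [-179.96   -0.08   88.16]
[[267.29  67.44]
 [279.72  67.44]
 [338.64  67.47]
 [351.08  67.48]
 [267.82  85.51]
 [280.11  85.51]
 [338.35  85.54]
 [350.64  85.54]
 [269.53 143.66]
 [281.36 143.67]
 [337.39 143.68]
 [349.22 143.69]
 [270.01 160.01]
 [281.71 160.01]
 [337.12 160.03]
 [348.82 160.03]]
```

View pics/w3.png

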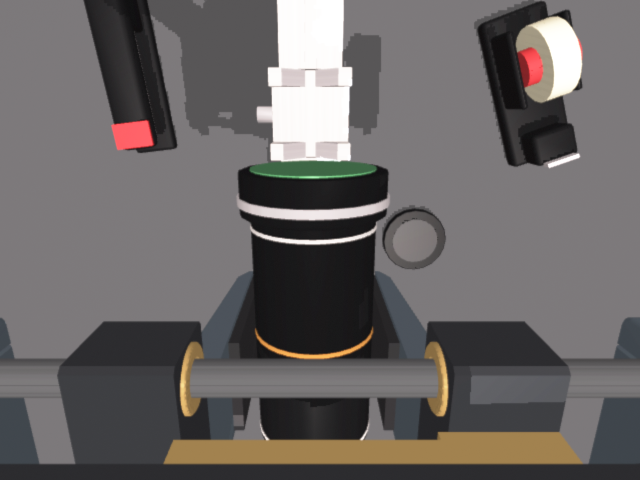

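The wrist image shows the near web at columns 271–351, rows 142–160, and the far web at 269–352, rows 68–86. That is about 1.2 px right of prediction, so the seat x is about 529. The lens sits straight in the fingers with its orange line at (314,356).

```bash
python3 - <<'E'
from h import *
m=env.camera_model("wrist"); z=env.state()["ee_pos"][2]+17.5
a=np.linspace(0,2*np.pi,200); L=np.c_[23*np.cos(a),0*a,z+23*np.sin(a)]
for y in (-362,-357.4,-352):
    q=proj(m,loc2w((528.4,y,np.radians(-1.9)),L)); print(y,q.min(0),q.max(0))
E
python3 -m jog '{"jaw":[0,0,0,0,0,0,0,0,0,0],"slide":[[0.3,0,0],[0.5,0.02,0],[0.8,0,0],[0.6,0,0],[0.3,0,0],[0,0,0.4],[0,0,0.8],[0,0,1],[0,0,1],[0,0,0.8]],"spin":[0,0,0,0,0,0,0,0,0,0]}'; python3 -m jog '{"jaw":[0,0,0],"slide":[[0,0,0.5],[0,0,0],[0,0,0]],"spin":[0,0,0]}'
```

```text
-362 [255.33 309.51] [370.09 368.42]
-357.4 [254.48 300.28] [370.16 357.04]
-352 [253.47 289.29] [370.26 343.41]
time_s: 13.15
ee_pos: [530.7, -283.4, 124.2]
ee_rot: [-179.9, -0.0, 88.1]
force: [0.9, 0.3, -3.0]
gripper_width: 45.6
gripper_force: 35.0
time_s: 13.45
ee_pos: [531.7, -283.7, 111.7]
ee_rot: [-180.0, 0.0, 88.1]
force: [-0.2, 0.7, -2.3]
gripper_width: 45.7
gripper_force: 35.0
```

```bash
python3 -m jog '{"jaw":[0,0,0,0,0,0,0],"slide":[[0.1,-0.1,0],[0,0,0.3],[0,0,0.5],[0,0,0.4],[0,0,0.25],[0,0,0],[0,0,0]],"spin":[0,0,0,0,0,0,0]}'; python3 -m jog '{"jaw":[0,0,0,0,0],"slide":[[0,0,0.06],[0,0,0.04],[0,0,0],[0,0,0],[0,0,0]],"spin":[0,0,0,0,0]}'
```

```text
time_s: 14.15
ee_pos: [529.0, -280.2, 68.5]
ee_rot: [180.0, 0.0, 88.1]
force: [1.0, 0.3, -3.3]
gripper_width: 45.3
gripper_force: 35.0
time_s: 14.65
ee_pos: [528.8, -280.2, 65.5]
ee_rot: [180.0, 0.0, 88.1]
force: [-1.2, 0.3, -4.3]
gripper_width: 45.3
gripper_force: 35.0
```

```bash
python3 -m jog '{"jaw":[0,0,0,0],"slide":[[0,0,0.08],[0,0,0.05],[0,0,0],[0,0,0]],"spin":[0,0,0,0]}'; python3 -m jog '{"jaw":[0,0,0,0],"slide":[[0,0,0.05],[0,0,0],[0,0,0],[0,0,0]],"spin":[0,0,0,0]}';  python3 - <<'E'
from h import *
s=env.state(); print(s["force"],s["torque"])
E
```

```text
time_s: 15.05
ee_pos: [528.7, -280.1, 61.4]
ee_rot: [-180.0, -0.0, 88.1]
force: [-0.4, 0.4, -3.7]
gripper_width: 45.5
gripper_force: 35.0
time_s: 15.45
ee_pos: [528.8, -280.1, 60.0]
ee_rot: [180.0, -0.0, 88.1]
force: [-0.6, -0.8, -2.6]
gripper_width: 45.4
gripper_force: 35.0
[-0.59 -0.76 -2.61] [-0.1   0.08 -0.01]
```

```bash
python3 -m jog '{"jaw":[0,0,0,0],"slide":[[0,0,0.03],[0,0,0],[0,0,0],[0,0,0]],"spin":[0,0,0,0]}'; python3 -m jog '{"jaw":[0,0,0,0],"slide":[[0,0,0.03],[0,0,0],[0,0,0],[0,0,0]],"spin":[0,0,0,0]}';  python3 - <<'E'
from h import *
s=env.state(); print(s["force"],s["torque"])
E
```

```text
time_s: 15.85
ee_pos: [528.5, -280.2, 59.4]
ee_rot: [-180.0, 0.0, 88.1]
force: [-3.0, -0.3, 2.2]
gripper_width: 45.5
gripper_force: 35.0
time_s: 16.25
ee_pos: [528.4, -280.2, 59.2]
ee_rot: [-180.0, 0.0, 88.1]
force: [-5.0, 0.2, 6.5]
gripper_width: 45.5
gripper_force: 35.0
[-5.02  0.21  6.55] [0.04 0.79 0.08]
```

Contact is made, and Fx of -5 N shows the far face carries more. I'll shift about 0.8 mm toward -x.

```bash
python3 -m jog '{"jaw":[0,0,0,0,0],"slide":[[0,-0.03,0],[0,0,0],[0,0,0],[0,0,0],[0,0,0]],"spin":[0,0,0,0,0]}';  python3 - <<'E'
from h import *
s=env.state(); print(s["force"],s["torque"])
E
```

```text
time_s: 16.75
ee_pos: [527.9, -280.2, 58.8]
ee_rot: [180.0, 0.0, 88.1]
force: [-3.5, 0.5, 6.2]
gripper_width: 45.3
gripper_force: 35.0
[-3.51  0.47  6.24] [0.1  0.53 0.02]
```

```bash
python3 -m jog '{"jaw":[0,0,0,0,0],"slide":[[0,-0.04,0],[0,0,0],[0,0,0],[0,0,0],[0,0,0]],"spin":[0,0,0,0,0]}';  python3 -m jog '{"jaw":[0,0,0,0,0],"slide":[[0,-0.02,0.02],[0,0,0],[0,0,0],[0,0,0],[0,0,0]],"spin":[0,0,0,0,0]}'; python3 - <<'E'
from h import *
s=env.state(); print(s["force"],s["torque"])
E
```

```text
time_s: 17.25
ee_pos: [527.8, -280.3, 58.7]
ee_rot: [179.8, 0.0, 88.1]
force: [2.9, 0.2, 4.5]
gripper_width: 45.6
gripper_force: 35.0
time_s: 17.75
ee_pos: [527.8, -280.3, 58.7]
ee_rot: [179.8, 0.0, 88.1]
force: [3.1, 0.7, 7.6]
gripper_width: 45.0
gripper_force: 35.0
[3.1  0.65 7.6 ] [ 0.3  -0.5  -0.08]
```

```bash
python3 -m jog '{"jaw":[0,0,0,0,0,0,0,0],"slide":[[0,0.02,0.02],[0,0,0],[0,0,0],[0,0,0],[0,0,0],[0,0,0],[0,0,0],[0,0,0]],"spin":[0,0,0,0,0,0,0,0]}'; python3 - <<'E'
from h import *
s=env.state(); print(s["force"],s["torque"])
t=env.camera_model("wrist"); im=env.grab_frame("side"); im2=env.grab_frame("top")
a=cv2.resize(im[230:430,260:460],(400,400),interpolation=cv2.INTER_CUBIC); b=cv2.resize(im2[180:330,370:520],(400,400),interpolation=cv2.INTER_CUBIC)
cv2.imwrite("pics/end.png",np.hstack([a,b])[:,:,::-1])
for i in range(4): env.grab_frame("side"); print(env.state()["force"])
E
```

```text
time_s: 18.55
ee_pos: [527.8, -280.3, 58.6]
ee_rot: [179.8, 0.0, 88.1]
force: [1.2, 1.7, 11.5]
gripper_width: 45.5
gripper_force: 35.0
[ 1.17  1.7  11.55] [ 0.41 -0.07 -0.09]
[ 1.03  1.75 11.29]
[ 1.91  1.5  12.05]
[ 1.53  1.56 11.24]
[ 1.    2.55 10.59]
```

View pics/end.png

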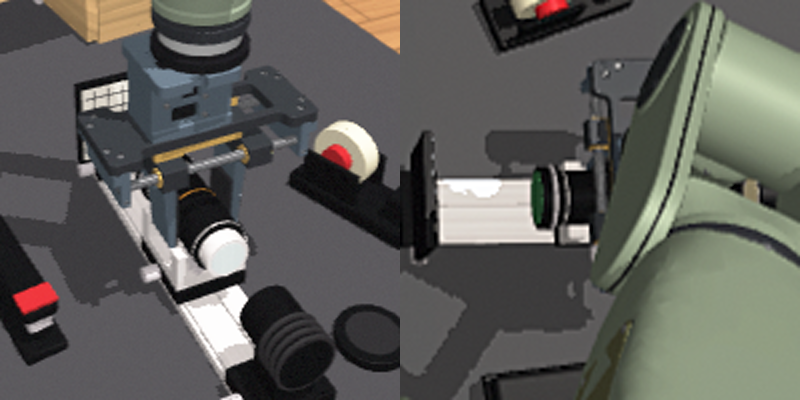

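The picture shows the lens lying in the V with its green front toward the screen and the fingers in the slot. The push is about 11 N with little side load, so I'm handing in.

```bash
python3 -c "
from workcell import env
print(env.job_done())"
```

```text
the job is handed in; nothing more can be done
None
```

I handed the job in at about 19 s with the lens seated in the V, its front to the screen, still gripped and pressed down at about 11 N. From the wrist force I estimate about 10 N on each face; no verdict came back.

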